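# Turn up the copper cup and fetch the brass die

## Task

Turn the eight-sided copper cup, which stands mouth-down on the bench, the right way up so that it stands mouth-up and wholly on the round cork pad, and let go of it without dropping it. Then pick the one brass eyelet die out of the tray of steel ones and lower it into the cup rather than dropping it in from above. Leave the steel dies, the wooden last and the dish of rivets as they are.

Things in the scene. Friction and masses are not known exactly. Their poses are not given: they have to be found in the camera images.
- cup: empty copper cup, a straight octagon 56 mm across flats, 62 mm tall, walls and bottom 3 mm, about 0.3 kg, thin brass band at the mouth. Origin: centre of the MOUTH; z runs from mouth to closed bottom: up while mouth-down (the start), down once mouth-up. Flats face its x axis and every 45 degrees from there; it also lies steadily on any flat (23 mm wide).
- cup_bottom (a point): point at the centre of the outside of the cup's closed bottom, 62 mm along the cup's z axis from the mouth
- cup_middle (a point): point on the cup's axis in the middle of its hollow, 30 mm from the mouth
- pad: round cork pad, 110 mm across, 5 mm thick, fixed to the bench, empty at the start. Origin at the centre of its underside.
- pad_top (a point): centre of the pad's top face, 5 mm above the bench
- tray: fixed dark wooden tray, 174 mm along its x by 134 mm along its y, walls 20 mm high and 5 mm thick, floor 5 mm thick; holds the brass die and four steel dies standing upright about 54 to 58 mm apart. Origin at the centre of its underside.
- brass_die: the brass eyelet die (the only brass-coloured one): a standing round pin 48 mm tall, a foot 22 mm across and 8 mm high tapering by 12 mm up to a straight shank 16 mm across, 70 g. Origin at the centre of its foot, z up.
- brass_die_middle (a point): point on the brass die's axis, 24 mm above its foot
- steel_die_1: a dark steel die of the same shape and size as brass_die, standing in the tray; to be left alone. Origin at the centre of its foot, z up.
- steel_die_2: a dark steel die of the same shape and size as brass_die, standing in the tray; to be left alone. Origin at the centre of its foot, z up.
- steel_die_3: a dark steel die of the same shape and size as brass_die, standing in the tray; to be left alone. Origin at the centre of its foot, z up.
- steel_die_4: a dark steel die of the same shape and size as brass_die, standing in the tray; to be left alone. Origin at the centre of its foot, z up.
- dish: loose round copper dish full of rivets, 90 mm across the rim, 60 mm across the foot, 28 mm tall; to be left alone. Origin at the centre of its underside.
- last: loose pale birch shoe last on its sole, 235 mm long along its x (toe to +x: from -108 to +126 mm), 72 mm wide, 91 mm tall at the heel (-x) and 22 to 64 mm tall towards the toe; to be left alone. Origin on its underside between heel and toe.
- punch: iron hand crank punch fixed to the bench beyond the work, foot 100 mm (x) by 130 mm (y), 192 mm tall, its crank reaching 105 mm to its +y side; not used. Origin at the centre of its underside.
There are look-alikes about, which are no part of the job. Several things have the shape of the brass_die; the one meant has the colours described above.

How it is judged:
On the way:
1. the empty cup stands mouth-up, wholly on the cork pad, let go of, with the brass die still in the tray (angle between cup's own z axis and vertical above 3.05 rad and horizontal distance between cup_bottom and pad_top below 0.024 m and height (world z) of cup_bottom below 0.011 m and linear speed of cup below 0.03 m/s and contact force between the fingers and cup below 0.1 N and distance of brass_die from where it was at the start of the episode below 0.03 m), for 0.3 s.
At the end, for the whole second after the job is handed in: The cup stands mouth-up (within 5 degrees) on the cork pad, the centre of its bottom within 24 mm of the pad's centre (wholly on the pad) and at the pad's height, with the brass die inside it (the die's middle within 28 mm of the middle of the cup's hollow), both at rest (angle between cup's own z axis and vertical above 3.05 rad and horizontal distance between cup_bottom and pad_top below 0.024 m and height (world z) of cup_bottom below 0.011 m and linear speed of each of cup, brass_die below 0.03 m/s and distance between brass_die_middle and cup_middle below 0.028 m); the robot touches nothing.
It fails at once if the cup is dropped (falls freely by some 50 mm or more) (linear speed of cup above 1 m/s and contact force between the fingers and cup below 0.05 N).
It fails at once if the brass die is dropped from well above the cup (a free fall of some 80 mm or more) (linear speed of brass_die above 1.25 m/s and contact force between the fingers and brass_die below 0.05 N).
It fails at once if the last is shifted by more than 20 mm (distance of last from where it was at the start of the episode above 0.02 m).
It fails at once if the dish is shifted by more than 20 mm (distance of dish from where it was at the start of the episode above 0.02 m).
It fails at once if a steel die is shifted by more than 20 mm or knocked over (distance of any of steel_die_1, steel_die_2, steel_die_3, steel_die_4 from where it was at the start of the episode above 0.02 m or angle between any of steel_die_1, steel_die_2, steel_die_3, steel_die_4's own z axis and vertical above 0.4 rad).
It also fails if it takes over 67 s, if anything falls off the work surface, if the arm or the gripper's body presses on something with over 40 N, if the wrist force passes 120 N, or if a joint passes its speed limit or range.

## Robot

A 7-joint arm with a two-finger parallel gripper is mounted at the origin on the work surface. World frame = base frame: x ahead of the robot, y to its left, z up, the work surface at z = 0. Lengths are in m, angles in rad, forces in N, time in s.
With the tool pointing down it reaches from about 0.4 to 0.875 m from the base axis. Payload 19.3 kg.
Tool frame: the origin (TCP) lies between the finger pads; the fingertips stand 17 mm ahead of it and the grasp point (between the pads) lies 2 mm behind it; z points along the fingers, x is the direction in which the jaws open and shut, and the axes are right-handed (so a half turn about z gives the same grasp; the last joint's range is limited). The gripper opens to 85 mm and grips with 20 to 120 N. Pads are 22 mm wide; open, the fingers measure 114 mm over their backs; the gripper's body (76 mm by 85 mm) begins 54 mm behind the grasp point. The pads swing forward as they close: fully open they stand 13 mm farther back than shut.
Start: joints at [1.23, 0.521, -0.036, 1.599, 0.021, 1.021, -0.113], TCP at [0.167, -0.602, 0.226] pointing down, gripper open.
Joint ranges: [-2.91, 2.91], [-0.3, 2.13], [-1.5, 1.42], [0.17, 2.43], [-1.26, 4.41], [0.16, 1.93], [-2.52, 2.52]. Speed limits (rad/s): [1.89, 1.89, 2.39, 2.39, 3.01, 3.01, 3.01].

## Interface

Orientations are given as [roll, pitch, yaw] about the fixed x, y, z axes, in that order (R = Rz(yaw) Ry(pitch) Rx(roll)).
In Python, from workcell import bot gives the robot as it stands. The module is installed in compiled form; this text tells all that it offers.
- The arm moves only by the tool arm_command, never from a script. Its argument "targets" is a list of rows, each a list of 6 numbers: the shift along the tool's x, y, z in mm, then the turn, a rotation vector about the tool's x, y, z in degrees. In form: [[x, y, z, wx, wy, wz], ...]. A call has 1 to 8 rows; each row shifts and turns the pose as measured when the row begins, along the tool's axes as they then stand; what a row does not reach is not made up. A row lasts 1/10 s, in which the tool goes at most 50 mm and 8.59 degrees, less where a joint would pass 70% of its speed; a pose out of reach is approached as far as the arm can. A call is refused whole if a number of a shift passes 50 or a number of a turn 8.59, either way. A call with a gripper value outside its range is refused whole. "grip" is the opening in per cent of the stroke, from 0 (shut) to 100 (fully open), set as the call begins (left out, the last holds). The fingers move at their own pace and stop on an object; "grip_force" is the grip in N (left out, the last holds). Time passes only in rows, so rows that do not move let the fingers close. It gives the time, the measured TCP pose, the force and the opening at its end, in the units of the state.
- bot.observe(): the state, without advancing time (a new reading comes with each control period).
- bot.grab_frame(name): name is "scene" or "top" or "wrist"; returns a dict with "color" (400x640x3 uint8, red, green, blue), "depth" (400x640 float32, m along the optical axis (not along the pixel's ray), 0 where there is no reading), "fov_y" (degrees; the focal length in pixels is half the picture's height over the tangent of half this angle, whatever the lens; pixels are square), "cx", "cy" (the principal point, pixels), "R" (3x3) and "t" (3): a world point X has camera coordinates R X + t; the wrist camera has in their place "hand_eye" (4x4, takes a point from camera to tool coordinates, whose origin is the TCP and whose axes are the tool frame's). Camera axes: x right, y down, z forward; pixel columns grow to the right and rows downward; lengths in m; the calibration is good to about 2 mm. A picture is of the moment at which its call begins: read the wrist's pose just before it.
- bot.job_done(): hands the job in, once; it reports no verdict.
The state is a dict: "clock": time; "qpos": joint angles; "qd": joint speeds; "joint_efforts": joint torques, N m; "position": TCP position; "tool_rot": TCP orientation; "force": force on the tool from outside, world axes, zero at the start; "moment": the same for the moment, N m; "grip_width": finger opening in m.
Only numpy, scipy, OpenCV 4.12 (cv2) and the standard library are available. Lean on these libraries where they do the work, as an engineer would, in place of code of your own. Each camera call takes 0.05 s, during which the arm holds its last target. There are 200 camera calls.

## Working session

There is one attempt and no reset: what is moved stays moved. The work goes in short steps, Python scripts to look and compute and a tool call to move; the robot and the scene stay as the last step left them, time stands still between calls to the robot, and variables do not carry over. Pictures are saved under pics/ and viewed, about 8 in all and at most 12, crops included, and the job is handed in when it is done.

Besides the shell and the picture viewer there is one more tool, called after ">>>" by a JSON object that holds its "op" and its "data", one argument or row to a line. arm_command: Moves the arm, as the interface text tells. Its arguments: {"type":"object","properties":{"targets":{"type":"array"},"grip":{"type":"number"},"grip_force":{"type":"number"}},"required":["targets"]}

```bash
mkdir -p pics
cat > h.py <<'E'
import numpy as np, cv2
from workcell import bot
def K(f):
    h=f["color"].shape[0]; return h/2/np.tan(np.radians(f["fov_y"])/2)
def world(f,T=None):
    "world xyz map from depth"
    d=f["depth"]; fl=K(f); v,u=np.mgrid[0:d.shape[0],0:d.shape[1]]
    c=np.stack([(u-f["cx"])/fl*d,(v-f["cy"])/fl*d,d],-1)
    if T is None: return (c-np.array(f["t"]))@np.array(f["R"])
    H=T@np.array(f["hand_eye"]); return c@H[:3,:3].T+H[:3,3]
def tool():
    from scipy.spatial.transform import Rotation as Ro
    s=bot.observe(); T=np.eye(4); r=np.array(s["tool_rot"])
    T[:3,:3]=Ro.from_euler("xyz",r).as_matrix() if r.size==3 else r.reshape(3,3) if r.size==9 else Ro.from_quat(r).as_matrix()
    T[:3,3]=s["position"]; return T,s
def save(n,im): cv2.imwrite(f"pics/{n}.png",im[...,::-1])
E
python3 - <<'E'
from h import *
T,s=tool(); print(s)
for n in("scene","top"):
    f=bot.grab_frame(n); save(n,f["color"]); np.save(n+"_d.npy",world(f)); print(n,f["fov_y"],f["cx"],f["cy"],np.round(-np.array(f["R"]).T@f["t"],3))
E
```

```text
{'clock': 0.0, 'qpos': array([ 1.22976612,  0.5220011 , -0.03630626,  1.60002846,  0.02117916,
        1.02107088, -0.11278857]), 'qd': array([-3.51187822e-04, -1.01104579e-03, -3.36594081e-04, -1.00439271e-04,
       -1.72661481e-03,  2.04652271e-04, -1.55718380e-05]), 'joint_efforts': array([-8.32220885e-04, -9.27088666e+01,  1.97894365e+00, -3.69909525e+01,
        1.77069521e-02,  8.26388161e-03,  5.41987174e-05]), 'position': array([ 0.16707162, -0.60189513,  0.22532668]), 'tool_rot': array([ 3.14151990e+00,  1.12120942e-03, -1.29999356e+00]), 'force': array([-0.40378117, -0.72139835,  0.53995365]), 'moment': array([-0.01758824, -0.02928354, -0.02893205]), 'grip_width': 0.08510697844838795}
scene 46.33091423336744 321.27310275788795 204.38508403384105 [ 1.211 -0.323  0.868]
top 55.465081557889576 316.7998337592081 202.75753398560786 [0.452 0.005 1.12 ]
```

View pics/scene.png

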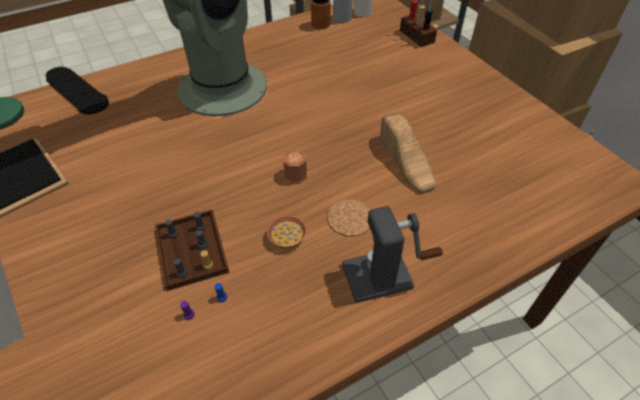

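View pics/top.png

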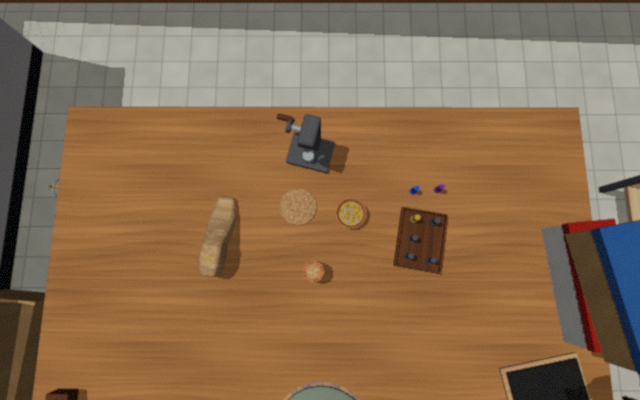

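The scene view shows the cup at (295,167), the pad at (350,217), the dish at (286,234), the tray at (191,248), the last at (407,153) and the punch at (380,265). The top view (image up = +x, left = +y) has the cup at (315,271), pad (298,207), dish (352,214) and tray (421,240).

Candidates for the brass die in the top view:
- Gold die in the tray, (417,218)
- Four steel dies in the tray: (437,221), (415,238), (411,256), (433,260)
- Blue die outside the tray, (415,190)
- Purple die outside the tray, (439,188)

By the description I choose the gold one at (417,218).

Run:
```python
from h import *
W=np.load("top_d.npy"); S=np.load("scene_d.npy")
im=cv2.imread("pics/top.png"); sc=cv2.imread("pics/scene.png")
def box(W,n,u0,u1,v0,v1,z0,z1):
    p=W[v0:v1,u0:u1].reshape(-1,3); p=p[(p[:,2]>z0)&(p[:,2]<z1)]
    print(n,len(p),"med",np.round(np.median(p,0),3),"min",np.round(p.min(0),3),"max",np.round(p.max(0),3),"mid",np.round((p.min(0)+p.max(0))/2,3)) if len(p) else print(n,0)
    return p
box(W,"bench",260,300,300,340,-1,1)
cp=box(W,"cup",295,340,250,295,.05,.08)
print("cup rect",cv2.minAreaRect((cp[:,:2]*1000).astype(np.float32)))
box(W,"dish",330,375,195,235,.015,.04)
box(W,"last",190,245,190,285,.012,.12)
box(W,"punch",270,345,108,175,.012,.3)
box(W,"tray",385,455,200,280,.012,.08)
for n,u,v in(("brass",417,218),("s1",437,221),("s2",415,238),("s3",411,256),("s4",433,260),("blue",415,190)):
    box(W,n,u-7,u+8,v-7,v+8,.035,.08)
hsv=cv2.cvtColor(im,cv2.COLOR_BGR2HSV)
print("pad hsv",hsv[207,298],"wood",hsv[207,265])
box(W,"pad h",275,322,185,230,.003,.012)
f=0; u,v=298,207; print("pad ctr",np.round(W[207,298],4), [np.round(W[207,x],3) for x in(281,316)])
a=cv2.resize(im[175:300,260:460],None,fx=3,fy=3,interpolation=cv2.INTER_CUBIC); b=cv2.resize(sc[140:290,140:380],(600,375),interpolation=cv2.INTER_CUBIC)
cv2.imwrite("pics/c1.png",a[:, :]);
```

```text
bench 1594 med [ 0.309  0.118 -0.001] min [ 0.256  0.062 -0.007] max [0.364 0.176 0.008] mid [0.31  0.119 0.   ]
cup 335 med [0.446 0.023 0.061] min [ 0.419 -0.005  0.052] max [0.476 0.053 0.067] mid [0.447 0.024 0.059]
cup rect ((446.61346435546875, 23.749794006347656), (55.213157653808594, 55.666419982910156), 16.222997665405273)
dish 573 med [ 0.615 -0.084  0.019] min [ 0.571 -0.127  0.015] max [ 0.656 -0.042  0.032] mid [ 0.614 -0.085  0.023]
last 1933 med [0.537 0.29  0.059] min [0.43  0.253 0.012] max [0.663 0.335 0.097] mid [0.547 0.294 0.055]
punch 1964 med [0.799 0.036 0.046] min [ 0.739 -0.038  0.012] max [0.878 0.127 0.197] mid [0.808 0.044 0.105]
tray 705 med [ 0.538 -0.278  0.02 ] min [ 0.441 -0.368  0.012] max [ 0.631 -0.207  0.058] mid [ 0.536 -0.287  0.035]
brass 34 med [ 0.598 -0.268  0.051] min [ 0.592 -0.277  0.036] max [ 0.606 -0.262  0.056] mid [ 0.599 -0.269  0.046]
s1 33 med [ 0.588 -0.324  0.051] min [ 0.582 -0.334  0.035] max [ 0.594 -0.317  0.056] mid [ 0.588 -0.325  0.045]
s2 32 med [ 0.54  -0.259  0.051] min [ 0.533 -0.268  0.035] max [ 0.546 -0.253  0.055] mid [ 0.54  -0.261  0.045]
s3 32 med [ 0.489 -0.246  0.052] min [ 0.482 -0.255  0.036] max [ 0.496 -0.24   0.058] mid [ 0.489 -0.247  0.047]
s4 37 med [ 0.48  -0.307  0.05 ] min [ 0.471 -0.316  0.037] max [ 0.486 -0.301  0.056] mid [ 0.478 -0.309  0.046]
blue 30 med [ 0.683 -0.272  0.046] min [ 0.677 -0.278  0.037] max [ 0.691 -0.265  0.05 ] mid [ 0.684 -0.272  0.044]
pad hsv [ 16 122 169] wood [ 15 153 158]
pad h 800 med [0.635 0.07  0.005] min [0.567 0.001 0.003] max [0.7   0.138 0.011] mid [0.633 0.069 0.007]
pad ctr [0.6326 0.0693 0.004 ] [array([0.632, 0.12 , 0.006]), array([ 0.633,  0.016, -0.001])]
```

View pics/c1.png

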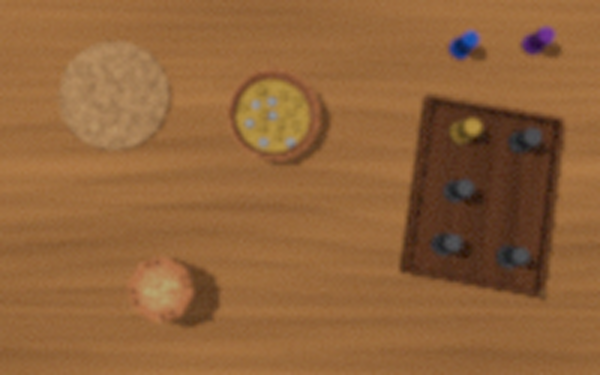

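>>> {"op": "arm_command", "data": {
  "targets": [
    [-11, -48, -4, 0, 0, -5],
    [-11, -48, -4, 0, 0, -5],
    [-11, -48, -4, 0, 0, -5],
    [-11, -48, -4, 0, 0, -5],
    [-11, -48, 0, 0, 0, -5],
    [-11, -48, 0, 0, 0, -5],
    [-11, -48, 0, 0, 0, -5],
    [-11, -48, 0, 0, 0, -5]
  ],
  "grip": 100
}}

```text
clock: 0.9
position: [0.4343, -0.3223, 0.2387]
tool_rot: [3.141, 0.005, -0.587]
force: [1.3, -1.0, -0.6]
grip_width: 0.0849
```

>>> {"op": "arm_command", "data": {
  "targets": [
    [-12, -44, 0, 0, 0, -5],
    [-12, -44, 0, 0, 0, -5],
    [-12, -44, 0, 0, 0, -5],
    [-12, -44, 0, 0, 0, -5],
    [-12, -44, 0, 0, 0, -5],
    [-12, -44, 0, 0, 0, -5],
    [-12, -44, 0, 0, 0, -4],
    [-6, -20, 0, 0, 0, 0]
  ]
}}

```text
clock: 1.7
position: [0.4425, 0.0287, 0.2385]
tool_rot: [-3.138, 0.004, 0.041]
force: [1.0, -0.6, 0.0]
grip_width: 0.0856
```

Run:
```python
from h import *
T,s=tool(); f=bot.grab_frame("wrist"); save("w1",f["color"]); W=world(f,T)
print(s["position"],s["tool_rot"],s["qpos"].round(2)); print(np.array(f["hand_eye"]).round(3))
m=(W[...,2]>.054)&(W[...,2]<.07)&(np.hypot(W[...,0]-.447,W[...,1]-.024)<.04)
p=W[m]; print(len(p)); print(p.mean(0),(p.min(0)+p.max(0))/2)
xy=p[:,:2]
for a in range(0,46,3):   # extent along directions; flats show the minimum width 56
    d=np.array([np.cos(np.radians(a)),np.sin(np.radians(a))]); q=[np.ptp(xy@(np.array([[c,-s_],[s_,c]])@d)) for c,s_ in [(np.cos(t),np.sin(t)) for t in np.radians([0,45,90,135])]]
    print(a,(np.array(q)*1000).round(1),round(np.mean(q)*1000,1))
```

```text
[0.44247609 0.02869932 0.23851606] [-3.13780667  0.00437046  0.04110638] [ 0.31  0.26 -0.6   2.01  0.18  0.92 -0.34]
[[ 1.    -0.001  0.    -0.001]
 [ 0.     0.945  0.327 -0.084]
 [-0.    -0.327  0.945 -0.148]
 [ 0.     0.     0.     1.   ]]
2000
[0.44522159 0.02384051 0.06150108] [0.44536298 0.02310016 0.05920189]
0 [59.7 59.3 59.8 59.6] 59.6
3 [59.3 59.1 59.5 59.2] 59.3
6 [58.8 58.7 59.  58.7] 58.8
9 [58.1 58.2 58.3 58.1] 58.2
12 [57.3 57.6 57.4 57.4] 57.4
15 [56.4 56.9 56.5 56.6] 56.6
18 [56.1 56.4 56.3 56.5] 56.3
21 [57.  57.  57.1 57.5] 57.1
24 [57.8 57.9 57.8 58.3] 58.0
27 [58.5 58.6 58.4 59. ] 58.6
30 [59.  59.2 59.  59.5] 59.2
33 [59.4 59.6 59.4 59.9] 59.6
36 [59.6 59.9 59.7 60.1] 59.8
39 [59.6 60.1 59.8 60.1] 59.9
42 [59.5 60.  59.8 60. ] 59.8
45 [59.3 59.8 59.6 59.7] 59.6
```

View pics/w1.png

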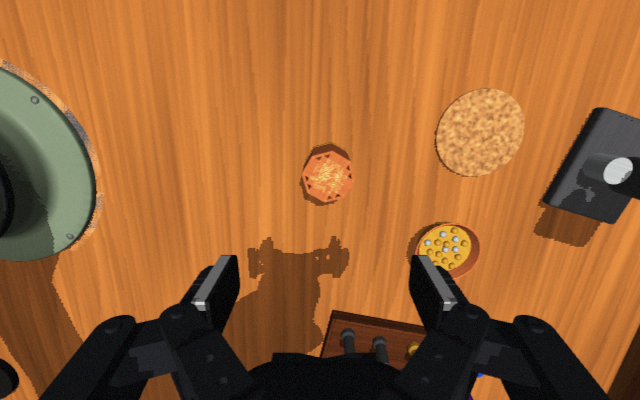

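Wrist view: the cup's octagonal bottom is at (328,175), its flats face 17° from world x, and the pad is at (480,132). My plan is to turn the cup in two 90° steps, each with the tool tilting sideways from +45° to −45°, laying the cup on a flat in between.

>>> {"op": "arm_command", "data": {
  "targets": [
    [0, 0, 0, 0, 0, -7.3],
    [0, 0, 0, 0, 0, -7.3],
    [0, 12, -2, 7.5, 0, 0],
    [0, 12, -2, 7.5, 0, 0],
    [0, 12, -2, 7.5, 0, 0],
    [0, 12, -2, 7.5, 0, 0],
    [0, 12, -2, 7.5, 0, 0],
    [0, 12, -2, 7.5, 0, 0]
  ]
}}

```text
clock: 2.55
position: [0.4657, -0.0339, 0.2302]
tool_rot: [-2.329, -0.013, 0.318]
force: [0.9, -1.0, 1.2]
grip_width: 0.0852
```

```bash
cat >> h.py <<'E'
from scipy.spatial.transform import Rotation as Ro
def goto(p,yaw=None,tilt=None):
    "tool-frame shift (mm), turn (deg) from the present pose to p with yaw (deg), tilt about tool x (deg)"
    T,s=tool(); R=T[:3,:3]
    print("pos",s["position"].round(4),"q",s["qpos"].round(2),"F",np.array(s["force"]).round(1),"w",round(s["grip_width"],4))
    y=np.degrees(np.arctan2(R[1,0],R[0,0])); print("jaw yaw",y.round(1),"x.z",R[2,0].round(3),"tool z",R[:,2].round(3))
    print("shift",(R.T@(np.array(p)-T[:3,3])*1000).round(1))
    if yaw is not None:
        G=Ro.from_euler("z",yaw,degrees=True)*Ro.from_euler("x",180,degrees=True)*Ro.from_euler("x",tilt,degrees=True)
        print("turn",np.degrees((Ro.from_matrix(R).inv()*G).as_rotvec()).round(1))
E
python3 -c "
from h import *
goto((.469,-.054,.117),17,45)"
```

```text
pos [ 0.4657 -0.0339  0.2302] q [ 0.84  0.7  -0.71  1.73 -0.29  1.27  0.62] F [ 0.9 -1.   1.2] w 0.0852
jaw yaw 18.2 x.z 0.013 tool z [-0.219  0.692 -0.688]
shift [-4.6 96.  63.2]
turn [-1.6  0.4  1.4]
```

>>> {"op": "arm_command", "data": {
  "targets": [
    [-1, 32, 20, -1.6, 0.4, 1.4],
    [-2, 32, 20, 0, 0, 0],
    [-2, 32, 20, 0, 0, 0],
    [0, 0, 0, 0, 0, 0]
  ]
}}

```text
clock: 2.95
position: [0.4678, -0.0649, 0.111]
tool_rot: [-2.348, 0.005, 0.284]
force: [-1.1, -0.2, 0.1]
grip_width: 0.0851
```

```bash
python3 -c "
from h import *
goto((.4441,.0262,.034),17,45)"
```

```text
pos [ 0.4678 -0.0649  0.111 ] q [ 0.83  0.87 -0.64  1.74 -0.2   1.11  0.68] F [-1.1 -0.2  0.1] w 0.0851
jaw yaw 16.3 x.z -0.005 tool z [-0.203  0.683 -0.701]
shift [  3.2 -11.1 121.1]
turn [-0.5 -0.3 -0.7]
```

>>> {"op": "arm_command", "data": {
  "targets": [
    [3, -11, 25, 0, 0, -0.7],
    [0, 0, 40, 0, 0, 0],
    [0, 0, 30, 0, 0, 0],
    [0, 0, 20, 0, 0, 0],
    [0, 0, 4, 0, 0, 0],
    [0, 0, 0, 0, 0, 0]
  ]
}}

```text
clock: 3.55
position: [0.447, 0.0276, 0.0408]
tool_rot: [-2.35, -0.008, 0.29]
force: [0.6, -0.2, 1.0]
grip_width: 0.0856
```

```bash
python3 -c "
from h import *
goto((.4441,.0262,.034),17,45)
T,s=tool();f=bot.grab_frame('scene');save('s2',cv2.resize(f['color'][80:240,200:420],None,fx=3,fy=3));f=bot.grab_frame('wrist');save('w2',f['color'])"
```

```text
pos [0.447  0.0276 0.0408] q [ 0.73  0.95 -0.66  1.9  -0.22  0.83  0.67] F [ 0.6 -0.2  1. ] w 0.0856
jaw yaw 16.6 x.z 0.008 tool z [-0.198  0.684 -0.702]
shift [-3.2  5.2  4.4]
turn [-0.4 -0.6  0.1]
```

View pics/w2.png

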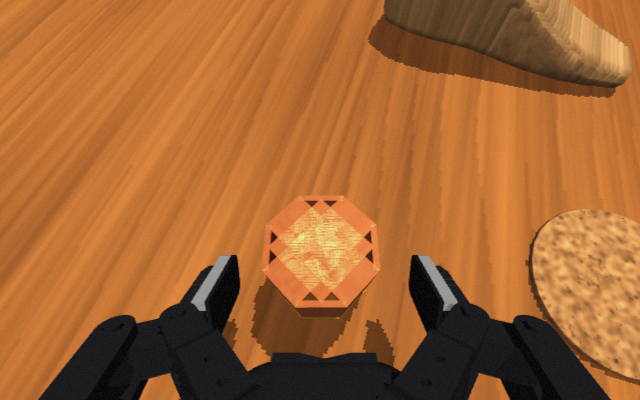

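The cup at (322,250) is centred between the jaws with two flats square to the pads. I'll go in slightly deeper and grip.

>>> {"op": "arm_command", "data": {
  "targets": [
    [-2, 3, 8, 0, 0, 0],
    [0, 0, 0, 0, 0, 0]
  ]
}}

```text
clock: 3.85
position: [0.4456, 0.0284, 0.0336]
tool_rot: [-2.353, -0.01, 0.288]
force: [0.0, -0.3, -0.1]
grip_width: 0.0854
```

>>> {"op": "arm_command", "data": {
  "targets": [
    [0, 0, 0, 0, 0, 0],
    [0, 0, 0, 0, 0, 0],
    [0, 0, 0, 0, 0, 0],
    [0, 0, 0, 0, 0, 0],
    [0, 0, 0, 0, 0, 0],
    [0, 0, 0, 0, 0, 0],
    [0, 0, 0, 0, 0, 0],
    [0, 0, 0, 0, 0, 0]
  ],
  "grip": 0,
  "grip_force": 60
}}

```text
clock: 4.65
position: [0.4462, 0.0272, 0.0342]
tool_rot: [-2.353, -0.01, 0.286]
force: [-0.0, -0.5, -0.5]
grip_width: 0.0548
```

```bash
cat >> h.py <<'E'
def cupsave(M):
    T,_=tool(); np.save("cupT.npy",np.linalg.inv(T)@M)
def cup():
    T,_=tool(); M=T@np.load("cupT.npy"); print("mouth",M[:3,3].round(4),"bottom",(M[:3,3]+.062*M[:3,2]).round(4),"z",M[:3,2].round(3)); return M
E
python3 -c "
from h import *
M=np.eye(4);M[:3,:3]=Ro.from_euler('z',17,degrees=True).as_matrix();M[:3,3]=(.4453,.0235,0);cupsave(M);cup()"
```

```text
mouth [0.4453 0.0235 0.    ] bottom [0.4453 0.0235 0.062 ] z [-0.  0.  1.]
```

>>> {"op": "arm_command", "data": {
  "targets": [
    [0, -10, -10, 0, 0, 0],
    [0, -20, -20, 0, 0, 0],
    [8, -25, -25, 0, 0, 0],
    [8, 0, 0, -7.5, 0, 0],
    [8, 0, 0, -7.5, 0, 0],
    [8, 0, 0, -7.5, 0, 0],
    [8, 0, 0, -7.5, 0, 0],
    [8, 0, 0, -7.5, 0, 0]
  ]
}}

```text
clock: 5.45
position: [0.4914, 0.0368, 0.1203]
tool_rot: [-2.996, -0.013, 0.275]
force: [0.4, 0.4, -3.7]
grip_width: 0.0544
```

>>> {"op": "arm_command", "data": {
  "targets": [
    [8, 0, 0, -7.5, 0, 0],
    [0, 0, 0, -7.5, 0, 0],
    [0, 0, 0, -7.5, 0, 0],
    [0, 0, 0, -7.5, 0, 0],
    [0, 0, 0, -7.5, 0, 0],
    [0, 0, 0, -7.5, 0, 0],
    [0, 0, 0, -7.5, 0, 0],
    [0, 0, 0, 0, 0, 0]
  ]
}}

```text
clock: 6.25
position: [0.4959, 0.045, 0.1259]
tool_rot: [2.474, -0.018, 0.279]
force: [0.1, 0.0, -2.6]
grip_width: 0.0549
```

```bash
python3 -c "
from h import *
M=cup();p=tool()[0][:3,3]
goto(p,17,-45)
f=bot.grab_frame('scene');save('s3',cv2.resize(f['color'][60:240,200:440],(720,540)))"
```

```text
mouth [0.5032 0.0114 0.1252] bottom [0.4867 0.0708 0.1324] z [-0.266  0.957  0.115]
pos [0.4959 0.045  0.1259] q [-0.7   0.6   0.1   2.06  0.78  0.88 -0.97] F [ 0.1  0.  -2.6] w 0.0549
jaw yaw 16.0 x.z 0.018 tool z [ 0.184 -0.591 -0.785]
shift [0. 0. 0.]
turn [-6.8 -0.1 -1.4]
```

View pics/s3.png

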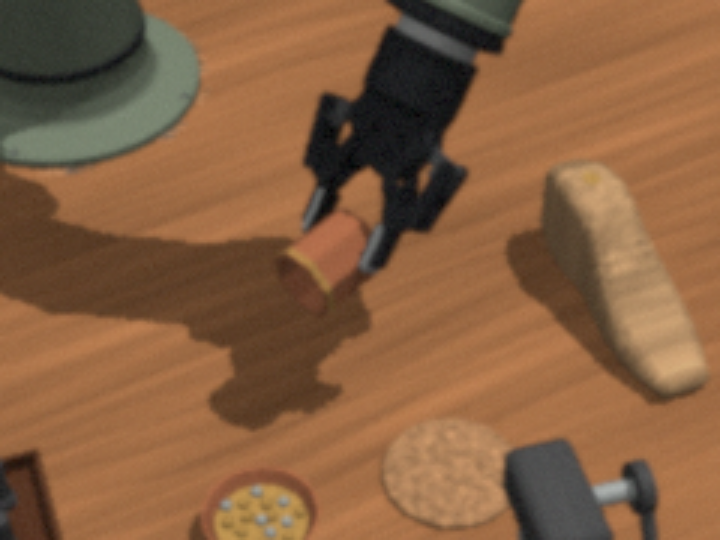

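>>> {"op": "arm_command", "data": {
  "targets": [
    [0, 0, 0, -6.8, 0, -1.4],
    [0, -20, 20, 0, 0, 0],
    [0, -20, 20, 0, 0, 0],
    [0, -12, 12, 0, 0, 0],
    [0, 0, 0, 0, 0, 0]
  ]
}}

```text
clock: 6.8
position: [0.4966, 0.0423, 0.0534]
tool_rot: [2.369, -0.006, 0.285]
force: [0.5, -0.5, -2.5]
grip_width: 0.0544
```

```bash
python3 -c "
from h import *
M=cup();p=tool()[0][:3,3].copy();p[2]+=.028-(M[2,3]+.031*M[2,2])
goto(p,17,-45)"
```

```text
mouth [0.504  0.0088 0.0563] bottom [0.4872 0.0685 0.0569] z [-0.271  0.963  0.01 ]
pos [0.4966 0.0423 0.0534] q [-0.77  0.8   0.13  2.05  0.88  0.84 -1.16] F [ 0.5 -0.5 -2.5] w 0.0544
jaw yaw 16.3 x.z 0.006 tool z [ 0.2   -0.669 -0.716]
shift [ -0.2 -20.   20.5]
turn [-0.7  0.2 -0.7]
```

>>> {"op": "arm_command", "data": {
  "targets": [
    [0, -8, 8, -0.7, 0, -0.7],
    [0, -8, 8, 0, 0, 0],
    [0, -2, 2, 0, 0, 0],
    [0, -1, 1, 0, 0, 0],
    [0, -1, 1, 0, 0, 0],
    [0, 0, 0, 0, 0, 0]
  ]
}}

```text
clock: 7.4
position: [0.498, 0.0404, 0.0283]
tool_rot: [2.364, -0.002, 0.285]
force: [-0.3, 1.6, -2.8]
grip_width: 0.0543
```

```bash
python3 -c "
from h import *
M=cup();p=tool()[0][:3,3].copy();p[2]+=.028-(M[2,3]+.031*M[2,2])
goto(p,17,-45)"
```

```text
mouth [0.5054 0.007  0.0314] bottom [0.4887 0.0667 0.0317] z [-0.271  0.963  0.004]
pos [0.498  0.0404 0.0283] q [-0.77  0.86  0.14  2.05  0.91  0.81 -1.2 ] F [-0.3  1.6 -2.8] w 0.0543
jaw yaw 16.3 x.z 0.002 tool z [ 0.198 -0.673 -0.712]
shift [-0.  -2.5  2.5]
turn [-0.4  0.4 -0.6]
```

>>> {"op": "arm_command", "data": {
  "targets": [
    [0, -1, 1, 0, 0, 0],
    [0, -1, 1, 0, 0, 0],
    [0, -1, 1, 0, 0, 0],
    [0, 0, 0, 0, 0, 0]
  ]
}}

```text
clock: 7.8
position: [0.4983, 0.0407, 0.0245]
tool_rot: [2.364, -0.003, 0.285]
force: [-0.1, -0.1, -1.1]
grip_width: 0.0543
```

```bash
python3 -c "
from h import *
M=cup();np.save('lying.npy',M)"
```

```text
mouth [0.5057 0.0073 0.0276] bottom [0.4889 0.067  0.0279] z [-0.271  0.963  0.005]
```

>>> {"op": "arm_command", "data": {
  "targets": [
    [0, 0, 0, 0, 0, 0],
    [0, 0, 0, 0, 0, 0],
    [0, 0, 0, 0, 0, 0],
    [0, 0, 0, 0, 0, 0],
    [0, 0, 0, 0, 0, 0],
    [0, 0, 0, 0, 0, 0]
  ],
  "grip": 100
}}

```text
clock: 8.4
position: [0.4984, 0.0403, 0.0249]
tool_rot: [2.363, -0.003, 0.285]
force: [-0.4, -0.5, -0.5]
grip_width: 0.0854
```

>>> {"op": "arm_command", "data": {
  "targets": [
    [0, 0, -25, 0, 0, 0],
    [0, 0, -40, 0, 0, 0],
    [0, 0, -45, 0, 0, 0],
    [0, 0, -45, 0, 0, 0],
    [0, 0, 0, 0, 0, 0]
  ]
}}

```text
clock: 8.9
position: [0.4654, 0.1475, 0.1387]
tool_rot: [2.362, 0.001, 0.282]
force: [0.7, -0.0, -1.5]
grip_width: 0.0853
```

Run:
```python
from h import *
T,s=tool(); f=bot.grab_frame("wrist"); save("w4",f["color"]); W=world(f,T)
print(s["position"],s["grip_width"])
m=(W[...,2]>.045)&(W[...,2]<.075)&(np.hypot(W[...,0]-.497,W[...,1]-.037)<.06); p=W[m]
print(len(p),np.median(p[:,2])); xy=(p[p[:,2]>.05][:,:2]*1000).astype(np.float32); print(cv2.minAreaRect(xy))
m=(W[...,2]>.012)&(W[...,2]<.075)&(np.hypot(W[...,0]-.497,W[...,1]-.037)<.06);xy=(W[m][:,:2]*1000).astype(np.float32); print("all",cv2.minAreaRect(xy))
f=bot.grab_frame("top");W=world(f);m=(W[...,2]>.035)&(W[...,2]<.075)&(np.hypot(W[...,0]-.497,W[...,1]-.037)<.07);print(m.sum());
if m.sum()>5: print("top",cv2.minAreaRect((W[m][:,:2]*1000).astype(np.float32)))
```

```text
[0.46541935 0.14751858 0.13865974] 0.08529017791015651
1442 0.05405070164158887
((496.61920166015625, 38.614341735839844), (36.76710891723633, 62.499717712402344), 16.038972854614258)
all ((497.02197265625, 38.9805908203125), (56.41855239868164, 62.843955993652344), 16.273866653442383)
442
top ((498.4892272949219, 38.3223991394043), (56.173160552978516, 61.541175842285156), 15.651297569274902)
```

View pics/w4.png

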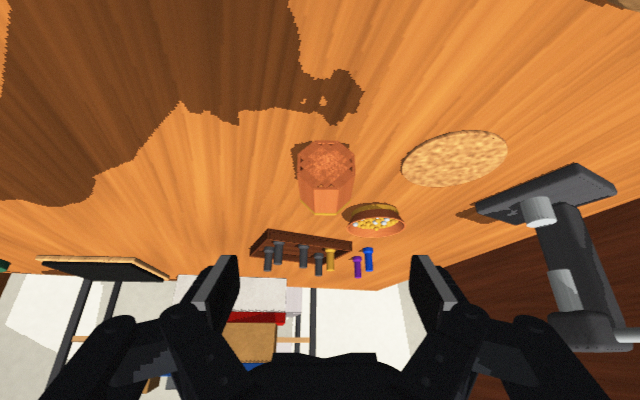

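The wrist view shows the cup lying on a flat: bottom face at (327,165), mouth rim away from the camera at (327,212). The 3D fit gives its centre at (0.497, 0.039) with its axis at 16°. Next comes the tilt back to +45° and the second grasp.

>>> {"op": "arm_command", "data": {
  "targets": [
    [0, 25, -25, 0, 0, 0],
    [0, 25, -25, 0, 0, 0],
    [0, 12, 12, 8, 0, 0],
    [0, 13, 10, 8, 0, 0],
    [0, 14, 8, 8, 0, 0],
    [0, 15, 6, 8, 0, 0],
    [0, 16, 3, 8, 0, 0],
    [0, 16, 0, 8, 0, 0]
  ]
}}

```text
clock: 9.8
position: [0.4885, 0.0506, 0.2037]
tool_rot: [3.141, 0.017, 0.282]
force: [0.1, 1.0, -0.9]
grip_width: 0.0855
```

>>> {"op": "arm_command", "data": {
  "targets": [
    [0, 16, -2, 8, 0, 0],
    [0, 15, -4, 8, 0, 0],
    [0, 15, -6, 8, 0, 0],
    [0, 14, -8, 8, 0, 0],
    [0, 13, -10, 8, 0, 0],
    [0, 0, 0, 0, 0, 0]
  ]
}}

```text
clock: 10.4
position: [0.5075, -0.0369, 0.2074]
tool_rot: [-2.452, 0.023, 0.261]
force: [-0.8, -0.2, -0.3]
grip_width: 0.0852
```

```bash
python3 -c "
from h import *
goto((.5206,-.0424,.109),16.2,45)"
```

```text
pos [ 0.5075 -0.0369  0.2074] q [ 0.46  0.62 -0.23  1.7  -0.47  1.25  0.75] F [-0.8 -0.2 -0.3] w 0.0852
jaw yaw 14.9 x.z -0.023 tool z [-0.181  0.61  -0.771]
shift [13.5 69.2 70.2]
turn [ 5.5  0.1 -1.8]
```

>>> {"op": "arm_command", "data": {
  "targets": [
    [5, 0, 0, 5.5, 0, -1.8],
    [4, 31, 31, 0, 0, 0],
    [4, 32, 32, 0, 0, 0],
    [0, 0, 0, 0, 0, 0]
  ]
}}

```text
clock: 10.8
position: [0.5165, -0.039, 0.1099]
tool_rot: [-2.351, 0.012, 0.273]
force: [-1.1, -0.0, -0.1]
grip_width: 0.0855
```

```bash
python3 -c "
from h import *
goto((.4978,.0357,.030),16.2,45)"
```

```text
pos [ 0.5165 -0.039   0.1099] q [ 0.5   0.83 -0.25  1.67 -0.5   1.18  0.88] F [-1.1 -0.  -0.1] w 0.0855
jaw yaw 15.6 x.z -0.012 tool z [-0.199  0.682 -0.703]
shift [  3.    2.6 110.9]
turn [-0.3  0.1 -0.9]
```

>>> {"op": "arm_command", "data": {
  "targets": [
    [3, 2, 25, 0, 0, -0.9],
    [0, 0, 35, 0, 0, 0],
    [0, 0, 30, 0, 0, 0],
    [0, 0, 15, 0, 0, 0],
    [0, 0, 4, 0, 0, 0],
    [0, 0, 0, 0, 0, 0]
  ]
}}

```text
clock: 11.4
position: [0.4967, 0.0338, 0.0345]
tool_rot: [-2.355, 0.004, 0.279]
force: [0.8, 0.3, 0.6]
grip_width: 0.0853
```

```bash
python3 -c "
from h import *
goto((.4978,.0357,.030),16.2,45)"
```

```text
pos [0.4967 0.0338 0.0345] q [ 0.43  0.91 -0.3   1.8  -0.56  0.95  0.92] F [0.8 0.3 0.6] w 0.0853
jaw yaw 16.0 x.z -0.004 tool z [-0.198  0.68  -0.706]
shift [1.7 2.1 4.2]
turn [-0.1  0.  -0.3]
```

>>> {"op": "arm_command", "data": {
  "targets": [
    [1, 2, 5, 0, 0, 0],
    [0, 0, 0, 0, 0, 0]
  ]
}}

```text
clock: 11.6
position: [0.4982, 0.0346, 0.0309]
tool_rot: [-2.357, 0.003, 0.278]
force: [-0.1, -0.1, -0.2]
grip_width: 0.0856
```

>>> {"op": "arm_command", "data": {
  "targets": [
    [0, 0, 0, 0, 0, 0],
    [0, 0, 0, 0, 0, 0],
    [0, 0, 0, 0, 0, 0],
    [0, 0, 0, 0, 0, 0],
    [0, 0, 0, 0, 0, 0],
    [0, 0, 0, 0, 0, 0],
    [0, 0, 0, 0, 0, 0]
  ],
  "grip": 0,
  "grip_force": 60
}}

```text
clock: 12.3
position: [0.4993, 0.0326, 0.0321]
tool_rot: [-2.359, 0.002, 0.276]
force: [-0.5, -0.2, -0.6]
grip_width: 0.0536
```

```bash
python3 -c "
from h import *
l=np.array([-np.sin(np.radians(16.2)),np.cos(np.radians(16.2)),0]);M=np.eye(4)
x=np.array([l[1],-l[0],0]);M[:3,:3]=np.c_[x,np.cross(l,x),l];M[:3,3]=np.array([.4970,.0386,.028])-.031*l;cupsave(M);cup();goto((.4978,.0357,.030),16.2,45)"
```

```text
mouth [0.5056 0.0088 0.028 ] bottom [0.4884 0.0684 0.028 ] z [-0.279  0.96  -0.   ]
pos [0.4993 0.0326 0.0321] q [ 0.43  0.91 -0.29  1.79 -0.56  0.94  0.92] F [-0.5 -0.2 -0.6] w 0.0536
jaw yaw 15.8 x.z -0.002 tool z [-0.193  0.678 -0.709]
shift [-0.6 -0.9  3.9]
turn [ 0.1 -0.2 -0.4]
```

>>> {"op": "arm_command", "data": {
  "targets": [
    [0, -10, -10, 0, 0, 0],
    [0, -20, -20, 0, 0, 0],
    [10, -25, -25, 0, 0, 0],
    [20, -14, -10, -7.5, 0, 0],
    [20, -12, -6, -7.5, 0, 0],
    [20, -10, 0, -7.5, 0, 0],
    [20, -5, 0, -7.5, 0, 0],
    [20, -5, 0, -7.5, 0, 0]
  ]
}}

```text
clock: 13.1
position: [0.6005, 0.0827, 0.1572]
tool_rot: [-3.024, -0.003, 0.259]
force: [0.7, -0.7, -4.4]
grip_width: 0.0535
```

>>> {"op": "arm_command", "data": {
  "targets": [
    [15, 0, 0, -8, 0, 0],
    [15, 0, 0, -8, 0, 0],
    [10, 0, 0, -8, 0, 0],
    [0, 0, 0, -8, 0, 0],
    [0, 0, 0, -8, 0, 0],
    [0, 0, 0, -8, 0, 0],
    [0, 0, 0, -6, 0, 0],
    [0, 0, 0, 0, 0, 0]
  ]
}}

```text
clock: 13.9
position: [0.6403, 0.1053, 0.1685]
tool_rot: [2.292, -0.023, 0.266]
force: [-0.8, 2.1, -3.5]
grip_width: 0.0533
```

```bash
cat >> h.py <<'E'
def cupgoto(b,z):
    "tool moves to bring cup bottom to b with cup z = z"
    T,s=tool(); M=cup(); R=T[:3,:3]; z=np.array(z,float)
    v=np.cross(M[:3,2],z); n=np.linalg.norm(v); rv=v/n*np.arctan2(n,M[:3,2]@z) if n>1e-9 else v
    bot_=M[:3,3]+.062*M[:3,2]; Q=Ro.from_rotvec(rv).as_matrix()
    p=np.array(b)-Q@(bot_-T[:3,3])
    print("pos",T[:3,3].round(4),"q",s["qpos"].round(2),"w",round(s["grip_width"],4),"F",np.array(s["force"]).round(1)); print("shift",(R.T@(p-T[:3,3])*1000).round(1),"turn",np.degrees(R.T@rv).round(2))
E
python3 -c "
from h import *
cupgoto((.634,.069,.045),(0,0,-1))"
```

```text
mouth [0.6401 0.1026 0.1933] bottom [0.6421 0.0991 0.1314] z [ 0.032 -0.056 -0.998]
pos [0.6403 0.1053 0.1685] q [-0.95  0.86  0.51  1.62  0.51  1.04 -0.62] w 0.0533 F [-0.8  2.1 -3.5]
shift [-17.1 -45.1  78.6] turn [ 3.55 -0.66 -0.63]
```

>>> {"op": "arm_command", "data": {
  "targets": [
    [-6, -15, 25, 3.5, -0.7, -0.6],
    [-6, -15, 26, 0, 0, 0],
    [-5, -14, 26, 0, 0, 0],
    [0, 0, 0, 0, 0, 0]
  ]
}}

```text
clock: 14.3
position: [0.6317, 0.0766, 0.0839]
tool_rot: [2.371, -0.012, 0.26]
force: [-0.5, -0.3, -2.4]
grip_width: 0.0535
```

```bash
python3 -c "
from h import *
cupgoto((.634,.069,.007),(0,0,-1))
f=bot.grab_frame('scene');c=f['color'][100:280,230:470];save('s5',cv2.resize(c,(720,540)))"
```

```text
mouth [0.6322 0.0721 0.1085] bottom [0.6323 0.0732 0.0465] z [ 0.     0.017 -1.   ]
pos [0.6317 0.0766 0.0839] q [-0.88  0.93  0.47  1.69  0.49  0.86 -0.66] w 0.0535 F [-0.5 -0.3 -2.4]
shift [  0.3 -24.8  31.1] turn [-0.96 -0.2  -0.21]
```

View pics/s5.png

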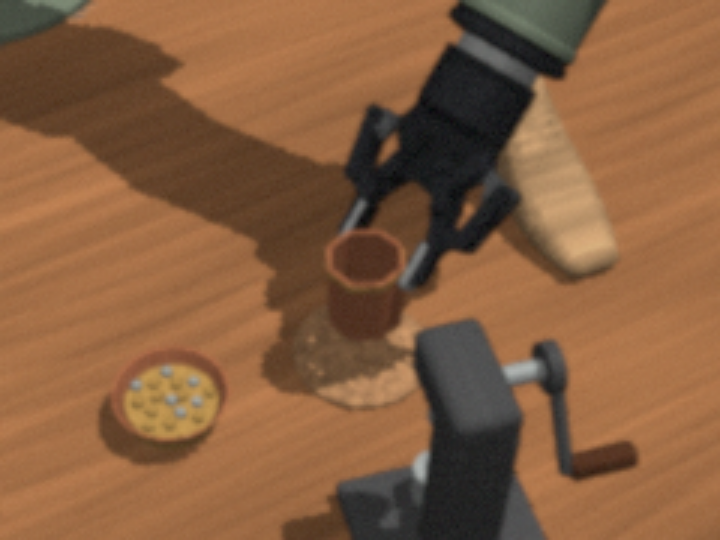

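The cup hangs mouth-up over the pad (cup at about (365,285) in the crop, pad at (360,355)). I'll lower it.

>>> {"op": "arm_command", "data": {
  "targets": [
    [0, -8, 10, -1, 0, 0],
    [0, -8, 10, 0, 0, 0],
    [0, -7, 8, 0, 0, 0],
    [0, 0, 0, 0, 0, 0]
  ]
}}

```text
clock: 14.75
position: [0.6368, 0.0759, 0.0512]
tool_rot: [2.357, -0.021, 0.259]
force: [-1.1, 1.2, -3.2]
grip_width: 0.0533
```

```bash
python3 -c "
from h import *
cupgoto((.634,.069,.005),(0,0,-1))"
```

```text
mouth [0.637  0.0716 0.0758] bottom [0.6378 0.072  0.0138] z [ 0.012  0.007 -1.   ]
pos [0.6368 0.0759 0.0512] q [-0.88  0.99  0.47  1.68  0.49  0.83 -0.7 ] w 0.0533 F [-1.1  1.2 -3.2]
shift [-4.1 -4.9  7.5] turn [-0.19 -0.55 -0.55]
```

>>> {"op": "arm_command", "data": {
  "targets": [
    [-2, -2, 4, 0, -0.5, -0.5],
    [-1, -2, 2, 0, 0, 0],
    [0, -1, 1, 0, 0, 0],
    [0, -0.5, 0.5, 0, 0, 0],
    [0, 0, 0, 0, 0, 0]
  ]
}}

```text
clock: 15.25
position: [0.6347, 0.0741, 0.042]
tool_rot: [2.357, -0.008, 0.26]
force: [0.9, 0.0, -2.6]
grip_width: 0.0534
```

```bash
python3 -c "
from h import *
cupgoto((.634,.069,.005),(0,0,-1))"
```

```text
mouth [0.6352 0.0699 0.0666] bottom [0.6352 0.0701 0.0046] z [-0.     0.003 -1.   ]
pos [0.6347 0.0741 0.042 ] q [-0.87  1.01  0.47  1.68  0.49  0.82 -0.69] w 0.0534 F [ 0.9  0.  -2.6]
shift [-1.4  0.7  0.2] turn [-0.18 -0.03 -0.03]
```

>>> {"op": "arm_command", "data": {
  "targets": [
    [0, -1, 1, 0, 0, 0],
    [0, -1, 1, 0, 0, 0],
    [0, 0, 0, 0, 0, 0]
  ]
}}

```text
clock: 15.55
position: [0.6351, 0.0741, 0.0421]
tool_rot: [2.354, -0.009, 0.259]
force: [0.4, 0.4, -2.8]
grip_width: 0.0537
```

>>> {"op": "arm_command", "data": {
  "targets": [
    [0, -2.5, 2.5, 0, 0, 0],
    [0, 0, 0, 0, 0, 0]
  ]
}}

```text
clock: 15.75
position: [0.6365, 0.0748, 0.0413]
tool_rot: [2.353, -0.012, 0.26]
force: [-0.4, 1.1, -3.2]
grip_width: 0.0537
```

>>> {"op": "arm_command", "data": {
  "targets": [
    [-1, -2.5, 2.5, 0, 0, 0],
    [-1, -2.5, 2.5, 0, 0, 0]
  ]
}}

```text
clock: 15.95
position: [0.6367, 0.0733, 0.0398]
tool_rot: [2.347, -0.016, 0.259]
force: [-24.7, 26.8, 69.8]
grip_width: 0.0536
```

```bash
python3 -c "
from h import *
cupgoto((.634,.069,.005),(0,0,-1)); print(tool()[1]['force'])"
```

```text
mouth [0.637  0.0693 0.0645] bottom [0.6377 0.0691 0.0025] z [ 0.011 -0.005 -1.   ]
pos [0.6367 0.0733 0.0398] q [-0.88  1.02  0.48  1.68  0.5   0.82 -0.71] w 0.0536 F [-24.7  26.8  69.8]
shift [-3.2  1.4 -2.3] turn [ 0.41 -0.37 -0.37]
[-24.71184755  26.75731637  69.79970095]
```

Firm contact: it's pressing at about 70 N. I'll back off slightly, then release.

>>> {"op": "arm_command", "data": {
  "targets": [
    [0, 0.7, -0.7, 0, 0, 0],
    [0, 0, 0, 0, 0, 0]
  ]
}}

```text
clock: 16.15
position: [0.6372, 0.074, 0.0418]
tool_rot: [2.347, -0.018, 0.259]
force: [-0.4, -0.1, -3.1]
grip_width: 0.0537
```

>>> {"op": "arm_command", "data": {
  "targets": [
    [0, 0, 0, 0, 0, 0],
    [0, 0, 0, 0, 0, 0],
    [0, 0, 0, 0, 0, 0],
    [0, 0, 0, 0, 0, 0],
    [0, 0, 0, 0, 0, 0],
    [0, 0, 0, 0, 0, 0]
  ],
  "grip": 100
}}

```text
clock: 16.75
position: [0.6368, 0.073, 0.0406]
tool_rot: [2.346, -0.017, 0.258]
force: [0.4, 0.7, 0.0]
grip_width: 0.0853
```

>>> {"op": "arm_command", "data": {
  "targets": [
    [0, 0, -20, 0, 0, 0],
    [0, 0, -35, 0, 0, 0],
    [0, 0, -45, 0, 0, 0],
    [0, 0, -45, 0, 0, 0],
    [0, 0, 0, 0, 0, 0]
  ]
}}

```text
clock: 17.25
position: [0.6071, 0.1747, 0.1448]
tool_rot: [2.345, -0.014, 0.256]
force: [0.8, -0.5, -0.1]
grip_width: 0.0856
```

Run:
```python
from h import *
T,s=tool(); print(s["position"],s["grip_width"])
for n in("wrist","top","scene"):
    f=bot.grab_frame(n); W=world(f,T if n=="wrist" else None)
    m=(W[...,2]>.055)&(W[...,2]<.08)&(np.hypot(W[...,0]-.635,W[...,1]-.07)<.05); p=W[m]; print(n,len(p))
    if len(p)>20:
        c,r=cv2.minEnclosingCircle((p[:,:2]*1000).astype(np.float32)); print(" rim z",np.percentile(p[:,2],[5,50,95]).round(4),"circle",c,r)
        A=np.c_[p[:,:2]-p[:,:2].mean(0),np.ones(len(p))]; print(" slope",np.linalg.lstsq(A,p[:,2],rcond=None)[0].round(3))
    if n=="wrist": save("w6",f["color"])
```

```text
[0.60711221 0.17465127 0.14475853] 0.08556035619788932
wrist 1391
 rim z [0.0557 0.0625 0.0672] circle (636.082275390625, 70.51016998291016) 30.667823791503906
 slope [-0.     0.002  0.062]
top 102
 rim z [0.0602 0.0654 0.0694] circle (637.4178466796875, 70.3530044555664) 30.211868286132812
 slope [-0.03  -0.006  0.065]
scene 242
 rim z [0.056  0.0637 0.0677] circle (638.4253540039062, 70.80353546142578) 31.351726531982422
 slope [-0.002 -0.003  0.063]
```

View pics/w6.png

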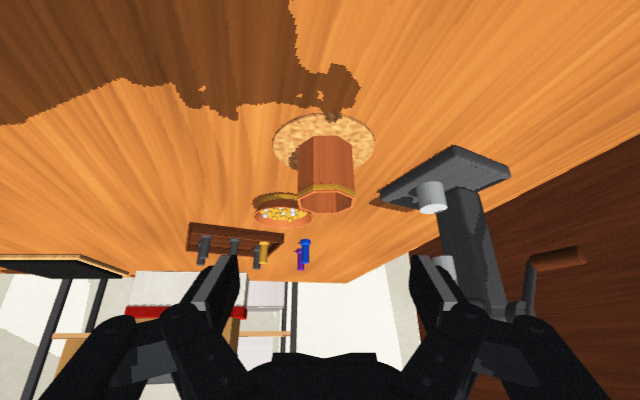

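The cup stands upright on the pad with its rim around (327,200) in the wrist view. Its axis is at (0.636, 0.0705), about 3 mm from the pad centre, and it is let go. Next is the brass die.

>>> {"op": "arm_command", "data": {
  "targets": [
    [0, 25, -25, 0, 0, 0],
    [0, 25, -25, 0, 0, 0],
    [0, 10, -10, 8, 0, 0],
    [0, 10, -10, 8, 0, 0],
    [0, 0, 0, 8, 0, 0],
    [0, 0, 0, 8, 0, 0],
    [0, 0, 0, 8, 0, 0],
    [0, 0, 0, 6, 0, 0]
  ],
  "grip": 45
}}

```text
clock: 18.2
position: [0.6048, 0.1616, 0.2359]
tool_rot: [-3.125, -0.002, 0.247]
force: [1.3, -0.5, -1.4]
grip_width: 0.0385
```

```bash
python3 -c "
from h import *
goto((.598,-.268,.22),35,0)"
```

```text
pos [0.6048 0.1616 0.2359] q [-0.47  0.52  0.18  1.6  -0.12  1.03 -0.  ] F [ 1.3 -0.5 -1.4] w 0.0385
jaw yaw 14.2 x.z 0.002 tool z [-0.002  0.017 -1.   ]
shift [-111.7  415.1    8.8]
turn [ -0.9  -0.3 -20.8]
```

>>> {"op": "arm_command", "data": {
  "targets": [
    [-12, 44, 0, 0, 0, 0],
    [-12, 44, 0, 0, 0, 0],
    [-12, 44, 0, 0, 0, 0],
    [-12, 44, 0, 0, 0, 0],
    [-12, 44, 0, 0, 0, 0],
    [-12, 44, 0, 0, 0, 0],
    [-12, 44, 0, 0, 0, 0],
    [-12, 44, 0, 0, 0, 0]
  ]
}}

```text
clock: 19.0
position: [0.5876, -0.2264, 0.2188]
tool_rot: [-3.12, 0.011, 0.23]
force: [1.3, 0.6, 0.0]
grip_width: 0.0384
```

>>> {"op": "arm_command", "data": {
  "targets": [
    [-10, 44, 0, 0, 0, -5],
    [0, 0, 0, 0, 0, -7],
    [0, 0, 0, 0, 0, -7],
    [0, 0, 0, 0, 0, 0]
  ]
}}

```text
clock: 19.4
position: [0.5794, -0.2874, 0.2113]
tool_rot: [-3.115, 0.014, 0.553]
force: [0.8, 0.0, -0.6]
grip_width: 0.0385
```

Run:
```python
from h import *
T,s=tool(); f=bot.grab_frame("wrist"); save("w7",f["color"]); W=world(f,T)
m=(W[...,2]>.046)&(W[...,2]<.06)&(np.hypot(W[...,0]-.598,W[...,1]+.268)<.02); p=W[m]
print(len(p),(p.min(0)+p.max(0))/2,np.median(p,0))
c,r=cv2.minEnclosingCircle((p[:,:2]*1000).astype(np.float32));print(c,r)
m=(W[...,2]>.046)&(W[...,2]<.06)&(np.hypot(W[...,0]-.588,W[...,1]+.324)<.02);print("s1",np.median(W[m],0))
goto((c[0]/1000,c[1]/1000,.12),35,0)
```

```text
179 [ 0.59767091 -0.27064749  0.05045135] [ 0.59735358 -0.27035652  0.05259329]
(597.926025390625, -270.89202880859375) 7.946629524230957
s1 [ 0.58832919 -0.32601287  0.05247095]
pos [ 0.5794 -0.287   0.2113] q [ 0.27  0.59  0.16  1.53 -0.11  1.06  1.01] F [-1.2 -0.9 -1. ] w 0.0387
jaw yaw 31.5 x.z -0.014 tool z [-0.026  0.016 -1.   ]
shift [25.5 -1.6 91. ]
turn [-1.6  0.8 -3.5]
```

View pics/w7.png

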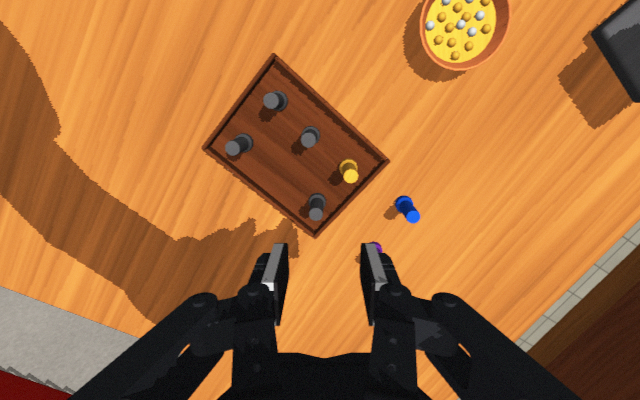

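The brass die is at (348,172), with four steel dies in the tray around it. Measured top centre is (0.598, −0.271), radius 7.9 mm, z 0.053, which matches the given sizes.

>>> {"op": "arm_command", "data": {
  "targets": [
    [13, -1, 30, -1.6, 0.8, -3.5],
    [12, 0, 30, 0, 0, 0],
    [0, 0, 28, 0, 0, 0],
    [0, 0, 0, 0, 0, 0]
  ]
}}

```text
clock: 19.85
position: [0.5984, -0.2721, 0.1191]
tool_rot: [3.141, 0.0, 0.594]
force: [-0.9, 0.1, 0.9]
grip_width: 0.0385
```

Run:
```python
from h import *
goto((.5978,-.2708,.054),35,0)
```

```text
pos [ 0.5984 -0.2721  0.1191] q [ 0.25  0.7   0.13  1.6  -0.11  0.85  1.02] F [-0.9  0.1  0.9] w 0.0385
jaw yaw 34.0 x.z -0.0 tool z [ 0.    -0.001 -1.   ]
shift [ 0.2 -1.4 65.1]
turn [ 0.  0. -1.]
```

>>> {"op": "arm_command", "data": {
  "targets": [
    [0, -1.4, 25, 0, 0, -1],
    [0, 0, 25, 0, 0, 0],
    [0, 0, 12, 0, 0, 0],
    [0, 0, 3, 0, 0, 0],
    [0, 0, 0, 0, 0, 0]
  ]
}}

```text
clock: 20.35
position: [0.599, -0.2719, 0.0567]
tool_rot: [3.138, -0.0, 0.601]
force: [-0.2, -0.4, -0.1]
grip_width: 0.0388
```

Run:
```python
from h import *
goto((.5978,-.2708,.054),35,0)
```

```text
pos [ 0.599  -0.2719  0.0567] q [ 0.26  0.78  0.11  1.63 -0.12  0.74  1.03] F [-0.2 -0.4 -0.1] w 0.0388
jaw yaw 34.4 x.z 0.0 tool z [ 0.002 -0.003 -1.   ]
shift [-0.3 -1.6  2.7]
turn [ 0.2 -0.  -0.6]
```

>>> {"op": "arm_command", "data": {
  "targets": [
    [0, 0, 0, 0, 0, 0],
    [0, 0, 0, 0, 0, 0],
    [0, 0, 0, 0, 0, 0],
    [0, 0, 0, 0, 0, 0],
    [0, 0, 0, 0, 0, 0],
    [0, 0, 0, 0, 0, 0]
  ],
  "grip": 0,
  "grip_force": 40
}}

```text
clock: 20.95
position: [0.6007, -0.2729, 0.0609]
tool_rot: [3.133, -0.003, 0.6]
force: [-0.3, -0.2, 0.0]
grip_width: -0.0002
```

The gripper shut on nothing. I'll open, back up and look.

>>> {"op": "arm_command", "data": {
  "targets": [
    [0, 0, -2, 0, 0, 0],
    [0, 0, 0, 0, 0, 0],
    [0, 0, 0, 0, 0, 0],
    [0, 0, -40, 0, 0, 0],
    [0, 0, -40, 0, 0, 0],
    [-20, 0, -40, 0, 0, 0],
    [0, 0, 0, 0, 0, 0]
  ],
  "grip": 45
}}

```text
clock: 21.65
position: [0.5822, -0.2835, 0.1857]
tool_rot: [3.136, -0.001, 0.6]
force: [1.6, -0.8, -0.1]
grip_width: 0.0384
```

Run:
```python
from h import *
T,s=tool(); f=bot.grab_frame("wrist"); save("w8",cv2.resize(f["color"][80:330,180:500],(640,500))); W=world(f,T); print(s["position"])
hsv=cv2.cvtColor(f["color"],cv2.COLOR_RGB2HSV)
for n,W,im in(("wrist",W,f["color"]),):
    near=(np.hypot(W[...,0]-.585,W[...,1]+.28)<.08)
    b=near&(hsv[...,0]>18)&(hsv[...,0]<32)&(hsv[...,1]>150)&(hsv[...,2]>110)&(W[...,2]>.008); p=W[b]; print("brass px",len(p),"z",np.percentile(p[:,2],[5,50,95]).round(3),np.median(p,0).round(4))
    for q in((.598,-.271),(.588,-.325),(.540,-.260),(.489,-.247),(.48,-.307)):
        m=(W[...,2]>.046)&(W[...,2]<.06)&(np.hypot(W[...,0]-q[0],W[...,1]-q[1])<.022); print(q,m.sum(),np.median(W[m],0).round(4) if m.any() else "")
```

```text
[ 0.58218012 -0.28353691  0.18574201]
brass px 318 z [0.013 0.052 0.053] [ 0.5963 -0.2676  0.0518]
(0.598, -0.271) 215 [ 0.5972 -0.2702  0.0525]
(0.588, -0.325) 200 [ 0.5882 -0.3258  0.0525]
(0.54, -0.26) 232 [ 0.5402 -0.2613  0.0524]
(0.489, -0.247) 272 [ 0.49   -0.248   0.0525]
(0.48, -0.307) 254 [ 0.4783 -0.3094  0.0523]
```

View pics/w8.png

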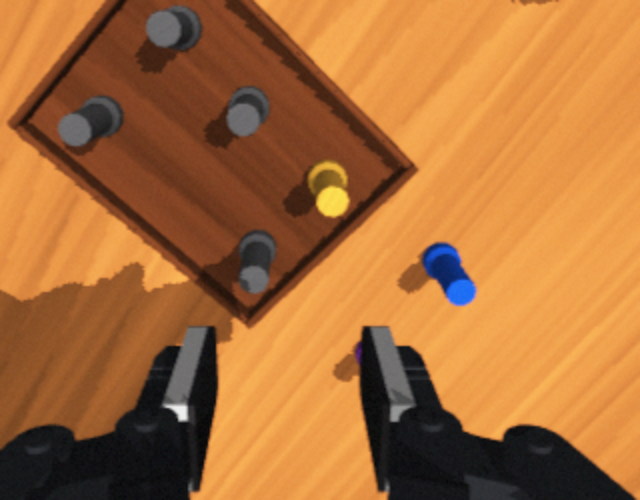

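The die still stands at (332,200) in the crop, upright and unmoved, and the steel dies have not moved either. The grip was too high, so I'll go about 12 mm deeper.

Run:
```python
from h import *
goto((.5977,-.2706,.044),35,0)
```

```text
pos [ 0.5825 -0.2816  0.1832] q [ 0.27  0.6   0.14  1.59 -0.1   0.95  1.04] F [ 0.2  0.1 -1.1] w 0.0385
jaw yaw 34.5 x.z 0.0 tool z [ 0.002 -0.002 -1.   ]
shift [ 18.7  -0.9 139.2]
turn [ 0.2 -0.  -0.5]
```

>>> {"op": "arm_command", "data": {
  "targets": [
    [19, -1, 40, 0, 0, 0],
    [0, 0, 40, 0, 0, 0],
    [0, 0, 25, 0, 0, 0],
    [0, 0, 0, 0, 0, 0]
  ]
}}

```text
clock: 22.1
position: [0.599, -0.2685, 0.0735]
tool_rot: [3.139, -0.002, 0.602]
force: [0.2, -0.1, 0.5]
grip_width: 0.0384
```

Run:
```python
from h import *
goto((.5977,-.2706,.042),35,0)
```

```text
pos [ 0.599  -0.2685  0.0735] q [ 0.26  0.75  0.12  1.63 -0.11  0.76  1.03] F [ 0.2 -0.1  0.5] w 0.0384
jaw yaw 34.5 x.z 0.002 tool z [ 0.003 -0.001 -1.   ]
shift [-2.4  0.9 31.5]
turn [ 0.2 -0.1 -0.5]
```

>>> {"op": "arm_command", "data": {
  "targets": [
    [-2, 1, 15, 0, 0, 0],
    [0, 0, 14, 0, 0, 0],
    [0, 0, 4, 0, 0, 0],
    [0, 0, 0, 0, 0, 0]
  ]
}}

```text
clock: 22.5
position: [0.5984, -0.2708, 0.0392]
tool_rot: [3.138, -0.002, 0.602]
force: [0.0, 0.3, 0.2]
grip_width: 0.0384
```

>>> {"op": "arm_command", "data": {
  "targets": [
    [0, 0, 0, 0, 0, 0],
    [0, 0, 0, 0, 0, 0],
    [0, 0, 0, 0, 0, 0],
    [0, 0, 0, 0, 0, 0],
    [0, 0, 0, 0, 0, 0],
    [0, 0, 0, 0, 0, 0]
  ],
  "grip": 0,
  "grip_force": 40
}}

```text
clock: 23.1
position: [0.5997, -0.2714, 0.0418]
tool_rot: [3.135, -0.004, 0.602]
force: [-0.1, -0.2, -0.9]
grip_width: 0.0125
```

>>> {"op": "arm_command", "data": {
  "targets": [
    [0, 0, 0, 0, 0, 0],
    [0, 0, -10, 0, 0, 0],
    [0, 0, -20, 0, 0, 0],
    [0, 0, -40, 0, 0, 0],
    [0, 0, -40, 0, 0, 0],
    [0, 0, -30, 0, 0, 0],
    [0, 0, -30, 0, 0, 0]
  ]
}}

```text
clock: 23.8
position: [0.5962, -0.2701, 0.2169]
tool_rot: [3.141, -0.0, 0.602]
force: [0.2, -0.0, -0.1]
grip_width: 0.0127
```

Run:
```python
from h import *
f=bot.grab_frame("scene"); save("s9",cv2.resize(f["color"][130:310,130:370],(720,540)))
goto((.6361,.0705,.19),16.2,0)
```

```text
pos [ 0.5981 -0.2711  0.2225] q [ 0.24  0.58  0.15  1.53 -0.09  1.04  1.01] F [ 1.4 -1.3  5.8] w 0.0122
jaw yaw 34.5 x.z 0.004 tool z [ 0.007 -0.003 -1.   ]
shift [ 224.5 -260.4   31.8]
turn [ 0.3 -0.3 18.3]
```

View pics/s9.png

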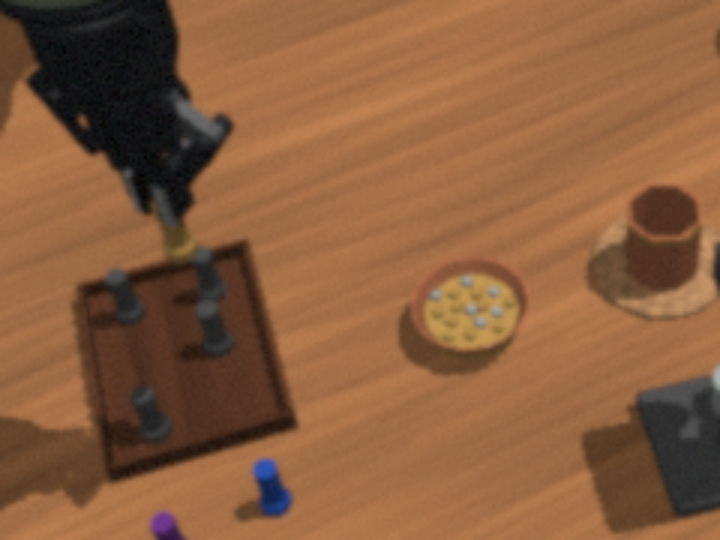

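The gripper holds the brass die, its foot visible at (178,240) in the crop. The four steel dies still stand. Now I'll carry it to the cup.

>>> {"op": "arm_command", "data": {
  "targets": [
    [27, -32, 2, 0, 0, 0],
    [27, -32, 2, 0, 0, 0],
    [27, -32, 2, 0, 0, 0],
    [27, -32, 2, 0, 0, 0],
    [27, -32, 2, 0, 0, 0],
    [27, -32, 2, 0, 0, 0],
    [27, -32, 2, 0, 0, 0],
    [20, -20, 2, 0, 0, 0]
  ]
}}

```text
clock: 24.65
position: [0.6345, 0.0534, 0.2131]
tool_rot: [3.127, -0.01, 0.592]
force: [0.2, -0.3, -1.0]
grip_width: 0.0123
```

>>> {"op": "arm_command", "data": {
  "targets": [
    [0, 0, 0, 0, 0, 6],
    [0, 0, 0, 0, 0, 6],
    [0, 0, 0, 0, 0, 6],
    [0, 0, 0, 0, 0, 0]
  ]
}}

```text
clock: 25.05
position: [0.6343, 0.0606, 0.2145]
tool_rot: [3.133, -0.016, 0.275]
force: [-0.2, -0.0, -0.8]
grip_width: 0.0124
```

Run:
```python
from h import *
T,s=tool(); f=bot.grab_frame("wrist"); save("w10",f["color"]); W=world(f,T)
f2=bot.grab_frame("scene"); W2=world(f2)
for n,V in(("wrist",W),("scene",W2)):
    m=(V[...,2]>.058)&(V[...,2]<.075)&(np.hypot(V[...,0]-.636,V[...,1]-.0705)<.04); p=V[m]
    if m.sum()>20: print(n,m.sum(),cv2.minEnclosingCircle((p[:,:2]*1000).astype(np.float32)))
hsv=cv2.cvtColor(f2["color"],cv2.COLOR_RGB2HSV); q=T[:3,3]
near=(np.hypot(W2[...,0]-q[0],W2[...,1]-q[1])<.03)&(W2[...,2]>q[2]-.06)&(W2[...,2]<q[2]-.012)
b=near&(hsv[...,1]>100)&(hsv[...,2]>80); p=W2[b]; print("die px",len(p)); 
if len(p): print("zmin",p[:,2].min(),"mid",p.mean(0),"tcp",q)
goto((.6361,.0705,.130),16.2,0)
```

```text
wrist 816 ((636.5044555664062, 69.28459167480469), 30.76535415649414)
scene 205 ((638.643310546875, 69.76868438720703), 30.994897842407227)
die px 88
zmin 0.17942280856438506 mid [0.64045549 0.05872496 0.19035075] tcp [0.63428681 0.06060019 0.21452924]
pos [0.6343 0.0604 0.2145] q [-0.32  0.55  0.2   1.6  -0.12  0.98  0.19] F [ 0.5  0.3 -0.6] w 0.0127
jaw yaw 16.1 x.z 0.016 tool z [ 0.018 -0.004 -1.   ]
shift [ 3.1 -9.9 84.4]
turn [ 0.5 -0.9 -0.2]
```

>>> {"op": "arm_command", "data": {
  "targets": [
    [2, -5, 28, 0.5, -0.9, 0],
    [2, -5, 28, 0, 0, 0],
    [0, 0, 27, 0, 0, 0],
    [0, 0, 0, 0, 0, 0]
  ]
}}

```text
clock: 25.55
position: [0.6369, 0.0706, 0.131]
tool_rot: [-3.141, -0.003, 0.291]
force: [0.5, -0.7, -0.9]
grip_width: 0.0125
```

Run:
```python
from h import *
goto((.6365,.0700,.066),16.2,0)
f=bot.grab_frame("scene"); save("s11",cv2.resize(f["color"][140:260,280:440],(640,480)))
```

```text
pos [0.6369 0.0706 0.131 ] q [-0.31  0.66  0.17  1.65 -0.14  0.84  0.21] F [ 0.5 -0.7 -0.9] w 0.0125
jaw yaw 16.7 x.z 0.003 tool z [ 0.003  0.002 -1.   ]
shift [-0.8  0.5 65. ]
turn [-0.  -0.2  0.5]
```

No more viewings are left, so I'll go on by numbers. I'm lowering the die into the cup while watching the force.

>>> {"op": "arm_command", "data": {
  "targets": [
    [-0.8, 0.5, 20, 0, 0, 0.5],
    [0, 0, 18, 0, 0, 0],
    [0, 0, 8, 0, 0, 0],
    [0, 0, 0, 0, 0, 0]
  ]
}}

```text
clock: 26.0
position: [0.6411, 0.0694, 0.0928]
tool_rot: [3.141, -0.013, 0.285]
force: [-0.1, 0.6, 0.2]
grip_width: 0.0125
```

Run:
```python
from h import *
goto((.6365,.0700,.066),16.2,0)
```

```text
pos [0.6411 0.0694 0.0928] q [-0.3   0.71  0.16  1.67 -0.15  0.76  0.21] F [-0.1  0.6  0.2] w 0.0125
jaw yaw 16.4 x.z 0.013 tool z [ 0.013  0.004 -1.   ]
shift [-4.6 -1.9 26.7]
turn [ 0.  -0.8  0.2]
```

>>> {"op": "arm_command", "data": {
  "targets": [
    [-4.5, -1, 8, 0, -0.8, 0],
    [0, 0, 8, 0, 0, 0],
    [0, 0, 6, 0, 0, 0],
    [0, 0, 0, 0, 0, 0]
  ]
}}

```text
clock: 26.4
position: [0.6378, 0.0692, 0.0723]
tool_rot: [3.141, -0.002, 0.286]
force: [-0.2, 0.1, -1.2]
grip_width: 0.0131
```

Run:
```python
from h import *
goto((.6365,.0700,.066),16.2,0)
```

```text
pos [0.6378 0.0692 0.0723] q [-0.3   0.74  0.15  1.67 -0.15  0.74  0.21] F [-0.2  0.1 -1.2] w 0.0131
jaw yaw 16.4 x.z 0.002 tool z [ 0.002  0.    -1.   ]
shift [-1.  -1.2  6.2]
turn [ 0.  -0.1  0.2]
```

>>> {"op": "arm_command", "data": {
  "targets": [
    [-1, -1, 5, 0, 0, 0],
    [0, 0, 3, 0, 0, 0],
    [0, 0, 2, 0, 0, 0]
  ]
}}

```text
clock: 26.7
position: [0.6367, 0.07, 0.0619]
tool_rot: [3.141, -0.003, 0.286]
force: [0.8, 0.0, -0.6]
grip_width: 0.0124
```

>>> {"op": "arm_command", "data": {
  "targets": [
    [0, 0, 0, 0, 0, 0],
    [0, 0, 0, 0, 0, 0],
    [0, 0, 0, 0, 0, 0]
  ],
  "grip": 25
}}

```text
clock: 27.0
position: [0.6368, 0.0699, 0.0618]
tool_rot: [3.141, -0.003, 0.286]
force: [0.1, -0.4, -0.3]
grip_width: 0.0212
```

>>> {"op": "arm_command", "data": {
  "targets": [
    [0, 0, -10, 0, 0, 0],
    [0, 0, -20, 0, 0, 0],
    [0, 0, -40, 0, 0, 0],
    [0, 0, -45, 0, 0, 0],
    [0, 0, -45, 0, 0, 0],
    [-30, 30, -10, 0, 0, 0],
    [-30, 35, 0, 0, 0, 0],
    [-30, 35, 0, 0, 0, 0]
  ]
}}

```text
clock: 27.8
position: [0.5787, -0.0486, 0.2442]
tool_rot: [-3.142, -0.008, 0.296]
force: [0.3, -1.2, -0.6]
grip_width: 0.0214
```

Run:
```python
from h import *
T,s=tool(); print(s["position"],s["force"])
for n in("wrist","top","scene"):
    f=bot.grab_frame(n); W=world(f,T if n=="wrist" else None); hsv=cv2.cvtColor(f["color"],cv2.COLOR_RGB2HSV)
    near=np.hypot(W[...,0]-.636,W[...,1]-.07)
    m=(W[...,2]>.058)&(W[...,2]<.08)&(near<.05); p=W[m]
    if len(p)>20:
        A=np.c_[p[:,:2]-p[:,:2].mean(0),np.ones(len(p))]; print(n,len(p),"rim",cv2.minEnclosingCircle((p[:,:2]*1000).astype(np.float32)),p[:,2].max(),"slope",np.linalg.lstsq(A,p[:,2],rcond=None)[0].round(3))
    b=(near<.024)&(W[...,2]<.0585)&(hsv[...,0]>18)&(hsv[...,0]<34)&(hsv[...,1]>140)&(hsv[...,2]>90); p=W[b]
    print(n," brass in cup px",len(p),(np.median(p,0).round(4),p[:,2].max().round(4)) if len(p) else "")
    d=np.hypot(W[...,0]-.598,W[...,1]+.27)<.02; print("   tray spot z",np.nanpercentile(W[d][:,2],95) if d.any() else "")
    for k,q in enumerate(((.588,-.325),(.540,-.260),(.489,-.247),(.48,-.307))):
        m=(W[...,2]>.046)&(W[...,2]<.06)&(np.hypot(W[...,0]-q[0],W[...,1]-q[1])<.022); n=="top" and print("   s",q,np.median(W[m],0).round(3) if m.any() else "")
```

```text
[ 0.5786842  -0.04859554  0.24424809] [ 0.30441712 -1.18078599 -0.57341248]
wrist 877 rim ((636.1981201171875, 69.06834411621094), 30.706787109375) 0.06978670022012812 slope [-0.017 -0.008  0.065]
wrist  brass in cup px 220 (array([0.6345, 0.0703, 0.0553]), np.float64(0.0577))
   tray spot z 0.006151453140437593
top 99 rim ((637.4229125976562, 70.28547668457031), 30.24785614013672) 0.07029478901352113 slope [-0.019 -0.001  0.065]
top  brass in cup px 35 (array([0.633 , 0.0694, 0.0538]), np.float64(0.0584))
   tray spot z 0.007413223499753229
   s (0.588, -0.325) [ 0.589 -0.325  0.052]
   s (0.54, -0.26) [ 0.54  -0.26   0.052]
   s (0.489, -0.247) [ 0.489 -0.247  0.052]
   s (0.48, -0.307) [ 0.48  -0.308  0.053]
scene 206 rim ((637.5973510742188, 68.99458312988281), 31.592512130737305) 0.07010102911972221 slope [-0.005 -0.022  0.064]
scene  brass in cup px 7 (array([0.6395, 0.0672, 0.0532]), np.float64(0.0557))
   tray spot z 0.00719355961774951
```

The die stands in the cup: its top is at z ≈ 0.055, where 0.056 is expected. The cup is upright and centred, and the steel dies are where they were. Handing in.

Run:
```python
from h import *
f=bot.grab_frame("top");W=world(f)
for n,u0,u1,v0,v1,z0,z1 in(("dish",330,375,195,235,.015,.04),("last",190,245,190,285,.012,.12)):
    p=W[v0:v1,u0:u1].reshape(-1,3);p=p[(p[:,2]>z0)&(p[:,2]<z1)];print(n,np.median(p,0).round(3))
print(bot.job_done())
```

```text
dish [nan nan nan]
last [0.537 0.29  0.058]
the job is handed in; nothing more can be done
None
  return _methods._mean(a, axis=axis, dtype=dtype,
  ret = um.true_divide(
```

The job is done and handed in at about 28 s. I turned the cup mouth-up in two 90° steps, laying it on a flat in between, and set it down on the cork pad. I then lowered the brass die into it and let go with the foot about 17 mm above the cup floor.

**Last checks:**
- **Cup:** it stands upright about 3 mm from the pad centre. Its rim is at 65–70 mm (67 mm expected).
- **Brass die:** it stands in the cup with its top at about 55 mm (56 mm expected), and its place in the tray is empty.
- **Steel dies and last:** they are within about 1 mm of where they started.
- **Robot:** the arm is clear of everything.

**What went wrong or could not be checked:**
- My first grip on the die was too high and closed on nothing. The die did not move, and the second grip, about 15 mm lower, held.
- Setting the cup down pressed with about 70 N on the wrist for a moment (limit 120 N). I backed off before letting go.
- The final dish check gave no reading, probably because the arm hid it from the top camera. I never touched the dish, and it looked undisturbed in the last picture I viewed.
- My 12 picture viewings ran out before the die was lowered, so the final placing was checked by depth and colour measurements only.

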